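Clear the grease tub and draw out the seal drawer

ROBOT

A 6-joint arm with a two-finger parallel gripper is mounted at the origin on the work surface. World frame = base frame: x ahead of the robot, y to its left, z up, the work surface at z = 0. Lengths are in mm, angles in rad, forces in N, time in s.
With the tool pointing down it reaches from about 350 to 975 mm from the base axis. Payload 7.1 kg.
Tool frame: the origin (TCP) lies on the centre line of the jaws, within the pads' length; the fingertips stand 22 mm ahead of it and the grasp point (between the pads) lies 3 mm ahead of it (robot.tip_reach is the distance from the TCP to the fingertips, in mm); x points along the fingers, z is the direction in which the jaws open and shut, and the axes are right-handed (so a half turn about x gives the same grasp; the last joint's range is limited). The gripper opens to 88 mm and grips with 3 to 60 N. Pads are 20 mm wide; open, the fingers measure 115 mm over their backs; the gripper's body (75 mm by 178 mm) begins 61 mm behind the grasp point.
Start: joints at [-1.227, 0.423, 1.63, -0, 1.089, -0.019], TCP at [221.825, -584.293, 244.675] pointing down, gripper open.
Joint ranges: [-3, 3], [-0.9, 2.11], [0.09, 2.58], [-1.31, 4.45], [0.11, 2.69], [-2.54, 2.54]. Speed limits (rad/s): [2.39, 2.39, 3.01, 3.14, 3.14, 3.14].

INTERFACE

Orientations are given as a rotation vector (axis times angle).
In Python, from bench import robot gives the robot as it stands. The module is installed in compiled form; this text tells all that it offers.
- The arm moves only by the tool move_arm, never from a script. Its argument "rows" is a list of rows, each a list of 6 numbers: the shift along the tool's x, y, z in cm, then the turn, a rotation vector about the tool's x, y, z in rad. In form: [[dx, dy, dz, wx, wy, wz], ...]. A call has 1 to 5 rows; each row is the pose to reach, as a shift and turn from the pose commanded when the call began, along the tool's axes at that moment; what a row does not reach only later rows make up. A row lasts 1/10 s, in which the tool goes at most 50 mm and 8.59 degrees, less where a joint would pass 70% of its speed; a pose out of reach is approached as far as the arm can. A call with a gripper value outside its range is refused whole. "gripper" is the opening, from 0 (shut) to 1 (fully open), set as the call begins (left out, the last holds). The fingers move at their own pace and stop on an object; "grip_force" is the grip in N (left out, the last holds). Time passes only in rows, so rows that repeat a pose let the fingers close. It gives the time, the measured TCP pose, the force and the opening at its end, in the units of the state.
- robot.observe(): the state, without advancing time (a new reading comes with each control period).
- robot.grab_frame(name): name is "side" or "top"; returns a dict with "img" (384x512x3 uint8, red, green, blue), "depth" (384x512 float32, mm along the optical axis (not along the pixel's ray), 0 where there is no reading), "fov_y" (degrees; the focal length in pixels is half the picture's height over the tangent of half this angle, whatever the lens; pixels are square), "cx", "cy" (the principal point, pixels), "rvec" (rotation vector, rad) and "tvec" (3), from world to camera coordinates, as OpenCV has them. Camera axes: x right, y down, z forward; pixel columns grow to the right and rows downward; lengths in mm; the calibration is good to about 2 mm. A picture is of the moment at which its call begins.
- robot.sign_off(): hands the job in, once; it reports no verdict.
The state is a dict: "time": time; "joint_positions": joint angles; "joint_vel": joint speeds; "joint_efforts": joint torques, N m; "tool_pos": TCP position; "orientation": TCP orientation; "force": force on the tool from outside, world axes, zero at the start; "ft_torque": the same for the moment, N m; "opening": finger opening in mm.
Only numpy, scipy, OpenCV 4.12 (cv2) and the standard library are available. Lean on these libraries where they do the work, as an engineer would, in place of code of your own. Each camera call takes 0.05 s, during which the arm holds its last target.

TASK

On the grey drawer unit the yellow-labelled seal drawer has to come out, but the grease tub with the green lid stands in its way. Slide the tub aside along the bench with the fingers, never lifting or tipping it, so that the drawer will not touch it; then hook a fingertip into the drawer's front cup, behind the lip, and draw the drawer all the way out to its stop without pinching the lip. Finish with the hand away from everything, the seal drawer left fully out, the other two drawers shut, and the socket and everything else standing where it was.

Things in the scene. Friction and masses are not known exactly. Their poses are not given: they have to be found in the camera images.
- cabinet: Low grey steel drawer unit, black mat on top, fixed: 372 wide (y), 220 deep (x), 75 high. Origin at bench level under the middle of its front; x points into the unit, so drawers come out along -x; y runs along the front (left seen from the robot). Three red drawers side by side, 120 apart, in any order, each 114 wide with an open cup standing 49 in front of the unit when shut.
- seal_drawer (a joint): How far the yellow-labelled drawer is out, in m: 0 shut, 0.13 at its stop (fully out). It may start up to 25 mm ajar. It runs stiffly (about 2.5 N, plus a little with speed) and stays where it is left.
- seal_drawer_lip (a point): Middle of the top inner edge of the seal drawer's lip (top 53 above the bench), the edge a finger hooks behind: the open cup extends 40 mm from here in +x, 53 mm to either side in y, and 36 mm down. Moves with the drawer; axes parallel to the cabinet's. Seen from above: bare aluminium edge, yellow card on the cup's floor.
- seal_drawer_face: Red front plate of the seal drawer with a yellow label, 114 wide, 36 high, 3 thick, on the outside of the lip, 4 mm lower than its top. Origin at bench level under the front of the unit when the drawer is shut (47.5 mm behind the plate); moves with the drawer.
- seal_drawer_cup: Cup and aluminium lip of the seal drawer (the part to hook): open on top, inside 40 deep in x and 106 wide, floor 17 above the bench, yellow card on the floor. Lip 9 thick with the face plate, top 53 above the bench. Origin at bench level under the middle of the cup's rear edge, 40 mm in +x from the lip's inner face; moves with the drawer.
- shim_drawer (a joint): How far the blue-labelled drawer is out, m; starts and must stay at 0 (shut). The socket stands in front of it.
- bush_drawer (a joint): How far the white-labelled drawer is out, m; starts and must stay at 0 (shut). Nothing stands in front of it at the start.
- tub: Closed grease tub, white with a green lid, round, 68 in diameter and 60 high, about 0.3 kg. Stands upright on the bench in front of the seal drawer, its centre 128 to 150 mm in front of the unit. Origin at the centre of its underside. Slides at roughly 3 N. The bench beside it, on the side away from the socket, is free for at least 120 mm.
- socket: Steel wrench socket standing upright, 40 in diameter, 38 high, in front of the blue-labelled drawer (100 to 160 mm in front of the unit). Origin at the centre of its underside. Not to be moved.
- oil_bottle: White oil bottle with an orange label, upright, 64 in diameter, 190 high, on the left side of the bench. Origin at the centre of its underside.
- spray_can: Blue and silver spray can, upright, 58 in diameter, 170 high, on the right side. Origin at the centre of its underside.
- parts_dish: Steel parts dish, 100 in diameter, 30 high, on the left. Origin at the centre of its underside.
- screwdriver: Screwdriver lying on the right side of the bench. Origin on the bench below its middle.
- wrench: Wrench lying on the left side of the bench. Origin on the bench below its middle.
- shock: Bicycle shock absorber lying far on the right, about 230 long, 45 high. Origin on the bench below it.
- small_carton: Small cardboard box, 85 by 120 by 45 high, on the rear half of the drawer unit's top. Origin at the centre of its underside.
There are look-alikes about, which are no part of the job. What is shaped like the tub but black or purple is not meant.

How it is judged (in metres and radians):
On the way, in this order (a step that is already met when the one before it is completed fails the run):
1. the tub has been slid out of the seal drawer's path ((y of tub in the frame of seal_drawer_lip above 0.09 m or y of tub in the frame of seal_drawer_lip below -0.09 m or x of tub in the frame of cabinet below -0.211 m)), for 0.2 s.
2. the seal drawer is fully out (value of joint seal_drawer above 0.122 m), for 0.2 s.
At the end, for the whole second after the job is handed in: The seal drawer is within 8 mm of its stop and stays there, the other two drawers are shut (within 6 mm), the tub stands upright and still on the bench clear of the drawer, the socket stands upright, and no bystander is more than 25 mm from where it was (value of joint seal_drawer above 0.122 m and value of joint each of shim_drawer, bush_drawer below 0.006 m and (y of tub in the frame of seal_drawer_lip above 0.09 m or y of tub in the frame of seal_drawer_lip below -0.09 m or x of tub in the frame of cabinet below -0.211 m) and height (world z) of tub below 0.005 m and angle between each of tub, socket's own z axis and vertical below 0.1 rad and linear speed of tub below 0.01 m/s and distance of each of socket, oil_bottle, spray_can, parts_dish, screwdriver, wrench, shock, small_carton from where it was at the start of the episode below 0.025 m); the robot touches nothing.
It fails at once if the tub is lifted or tipped (height (world z) of tub above 0.012 m or angle between tub's own z axis and vertical above 0.3 rad).
It fails at once if the seal drawer is pushed against the tub (contact force between seal_drawer_face and tub above 1 N).
It fails at once if the lip is pinched: fingers press on its inside and its outer plate at once (contact force between the fingers and seal_drawer_cup above 2 N and contact force between the fingers and seal_drawer_face above 2 N).
It fails at once if another drawer is opened (value of joint any of shim_drawer, bush_drawer above 0.015 m).
It fails at once if a bystander is knocked over, lifted or shoved away (distance of any of socket, oil_bottle, spray_can, parts_dish, screwdriver, wrench, shock, small_carton from where it was at the start of the episode above 0.025 m or angle between any of socket, oil_bottle, spray_can's own z axis and vertical above 0.3 rad).
It also fails if it takes over 48 s, if anything falls off the work surface, if the arm or the gripper's body presses on something with over 40 N, if the wrist force passes 120 N, or if a joint passes its speed limit or range.

## Working session

There is one attempt and no reset: what is moved stays moved. The work goes in short steps, Python scripts to look and compute and a tool call to move; the robot and the scene stay as the last step left them, time stands still between calls to the robot, and variables do not carry over. Pictures are saved under pics/ and viewed, and the job is handed in when it is done.

Besides the shell and the picture viewer there is one more tool, called after "Emit:" by a JSON object that holds its "op" and its "data". move_arm: Moves the arm, as the interface text tells. Its arguments: {"type":"object","properties":{"rows":{"type":"array","items":{"type":"array","items":{"type":"number"}}},"gripper":{"type":"number"},"grip_force":{"type":"number"}},"required":["rows"]}

```bash
mkdir -p pics; python3 - <<'E'
from bench import robot
import cv2,pickle
s=robot.observe()
print(s['time'],s['tool_pos'],s['orientation'],s['opening'],s['force'])
for n in('side','top'):
    f=robot.grab_frame(n); pickle.dump(f,open(n+'0.pkl','wb'))
    cv2.imwrite(f'pics/{n}0.png',cv2.resize(f['img'][:,:,::-1],(800,600)))
    print(n,f['fov_y'],f['cx'],f['cy'],f['rvec'],f['tvec'])
E
```

```text
0.0 [ 221.65628285 -583.81911671  243.89617114] [ 0.93884773  1.36055769 -0.93736054] 87.59405400830693 [ 0.69487382  0.39260568 -0.26929439]
side 56.83518431394353 258.9647599299147 190.76213185774992 [ 0.34118944 -2.62814236  1.45822138] [ 579.16087857  161.09884409 1285.5215484 ]
top 56.05470564552888 254.3355344587737 185.47885776655426 [ 2.20898532 -2.16262711  0.05641441] [   4.57440194  587.33464414 1286.8372167 ]
```

```bash
ls
```

```text
pics
side0.pkl
top0.pkl
```

View pics/side0.png

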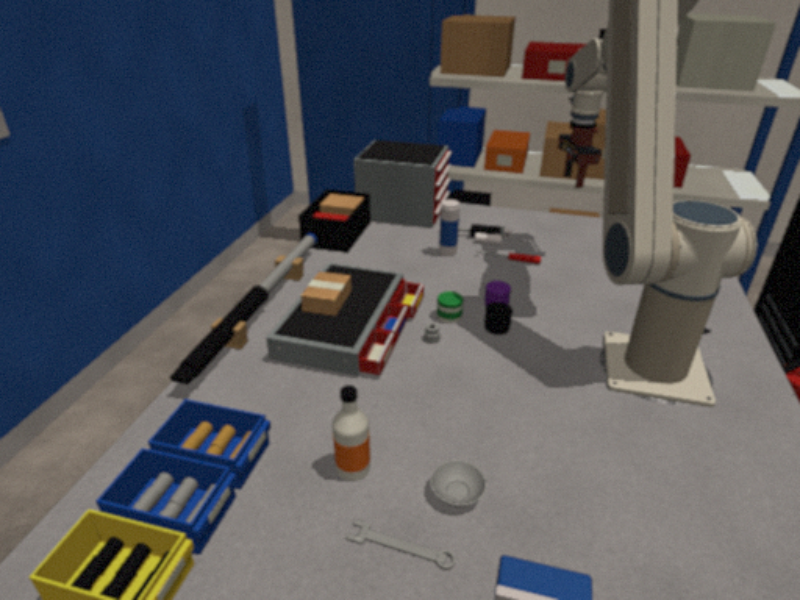

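View pics/top0.png

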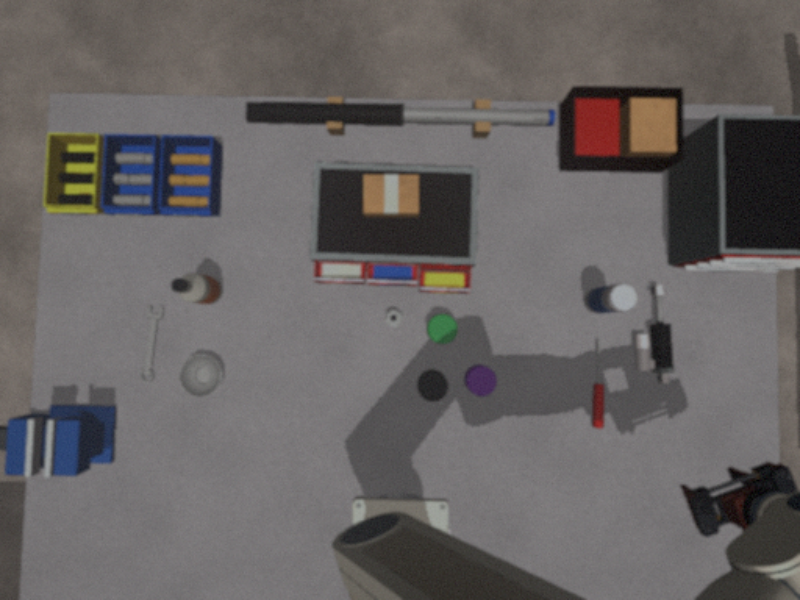

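The top view (800x600) shows the seal drawer as the right one, with its yellow card at (443,280) and slightly ajar. The tub's green lid is at (441,328) and the socket at (394,317). The black and purple decoys are at (432,385) and (480,380). The side away from the socket is -y, to the right in this picture.

```bash
cat > h.py <<'E'
import numpy as np,cv2,pickle
from scipy.spatial.transform import Rotation as R
def cam(f):
    h=f['img'].shape[0]; fl=h/2/np.tan(np.radians(f['fov_y'])/2)
    return fl,R.from_rotvec(f['rvec']).as_matrix(),np.array(f['tvec'])
def ray(f,u,v,z):
    fl,M,t=cam(f); d=M.T@np.array([(u-f['cx'])/fl,(v-f['cy'])/fl,1]); o=-M.T@t
    return o+d*(z-o[2])/d[2]
def proj(f,p):
    fl,M,t=cam(f); c=M@np.array(p)+t; return fl*c[:2]/c[2]+[f['cx'],f['cy']]
def blobs(f,lo,hi,mn=25):
    hsv=cv2.cvtColor(f['img'],cv2.COLOR_RGB2HSV); m=cv2.inRange(hsv,lo,hi)
    n,l,st,c=cv2.connectedComponentsWithStats(m)
    return [(c[i],st[i],(l==i)) for i in range(1,n) if st[i][4]>=mn]
E
python3 - <<'E'
from h import *
np.set_printoptions(precision=1,suppress=True)
for n in('top','side'):
    f=pickle.load(open(n+'0.pkl','rb')); print(n)
    for nm,lo,hi,z in[('green',(45,80,50),(85,255,255),60),('yellow',(20,100,90),(35,255,255),17),('purple',(125,70,30),(160,255,255),60),('blue',(105,120,60),(125,255,255),17),('red',(170,120,60),(180,255,255),49)]:
        for c,st,m in blobs(f,lo,hi):
            v,u=np.nonzero(m); r=cv2.minAreaRect(np.c_[u,v].astype(np.float32))
            print(nm,c,st,ray(f,*c,z), 'rect',r)
f=pickle.load(open('top0.pkl','rb'))
im=f['img'][155:265,190:330,::-1]
cv2.imwrite('pics/z.png',cv2.resize(im,None,fx=5.6,fy=5.4,interpolation=cv2.INTER_CUBIC))
f=pickle.load(open('side0.pkl','rb'))
im=f['img'][165:245,165:345,::-1]
cv2.imwrite('pics/zs.png',cv2.resize(im,None,fx=4.4,fy=4.4,interpolation=cv2.INTER_CUBIC))
E
```

```text
top
green [282.6 210. ] [274 201  19  19 274] [501.2 -83.8  60. ] rect ((282.5000305175781, 210.00003051757812), (17.677669525146484, 17.677669525146484), 45.0)
yellow [ 48.5 111. ] [ 28  85  36  52 818] [846.3 781.4  17. ] rect ((45.38203430175781, 110.30848693847656), (34.324859619140625, 50.98741149902344), 1.2730300426483154)
yellow [284.  178.8] [272 174  25  10 223] [613.8 -89.9  17. ] rect ((284.0, 178.5), (9.0, 24.0), 90.0)
purple [307.3 243.2] [298 234  20  20 299] [ 388.3 -171.1   60. ] rect ((307.2500305175781, 243.25003051757812), (19.091880798339844, 18.384777069091797), 45.0)
blue [ 84.6 111.4] [ 65  86  35  51 713] [847.2 647.5  17. ] rect ((82.16389465332031, 111.24703979492188), (33.35948944091797, 50.3149299621582), 1.9749338626861572)
blue [116.  110.1] [100  87  37  51 512] [854.4 531.9  17. ] rect ((117.98189544677734, 111.65228271484375), (35.26417541503906, 50.17509078979492), 1.5911402702331543)
blue [123.7 108.2] [111 104  26  10 131] [861.9 503.7  17. ] rect ((123.31707000732422, 107.14634704589844), (24.51580047607422, 9.055386543273926), 6.340191841125488)
[... 2435 characters left out ...]
28906, 136.4226837158203), (6.6770100593566895, 104.60649108886719), 21.037511825561523)
blue [287.2 149.3] [282 142  11  15 121] [ 589. -550.   17.] rect ((287.197998046875, 149.0198211669922), (9.154341697692871, 14.726551055908203), 5.710593223571777)
blue [249.4 207. ] [247 204   6   7  31] [634.5  11.2  17. ] rect ((249.5, 207.0), (6.0, 5.0), 90.0)
blue [118.9 299.1] [  62  256  110   98 4195] [866.2 549.9  17. ] rect ((119.10674285888672, 297.6291809082031), (73.13984680175781, 105.46977233886719), 32.0053825378418)
blue [348.  370.7] [ 319  356   59   28 1059] [227.3 599.5  17. ] rect ((348.6590881347656, 371.3160705566406), (60.50175857543945, 18.981834411621094), 13.091893196105957)
```

View pics/z.png

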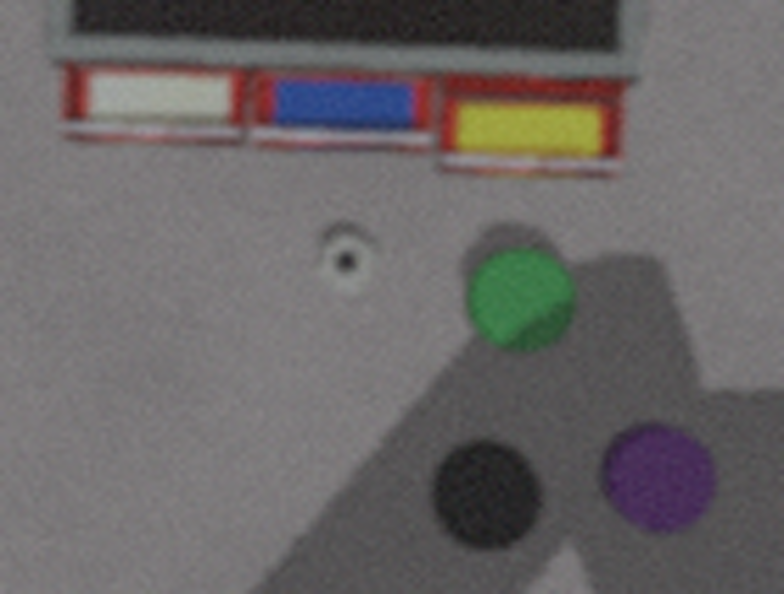

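View pics/zs.png

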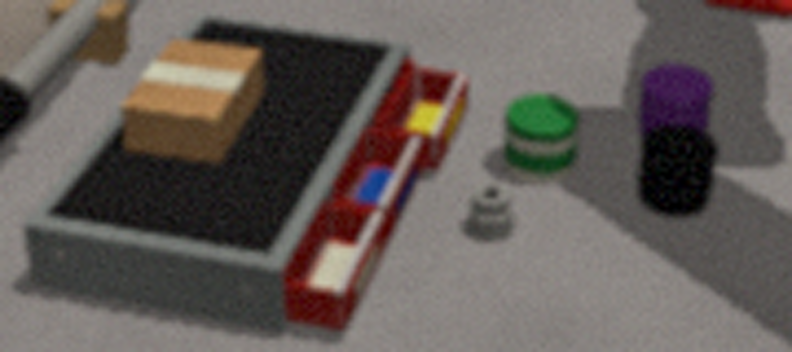

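```bash
python3 - <<'E'
from h import *
np.set_printoptions(precision=1,suppress=True)
f=pickle.load(open('top0.pkl','rb'))
def q(n,x,y,z): print(n,ray(f,190+x/5.6-.4,155+y/5.4-.4,z))
q('cabfrontL',50,58,75);q('cabfrontR',637,75,75)
q('sealLipL',443,158,53);q('sealLipR',620,170,53)
q('blueLipL',250,134,53);q('blueLipR',432,145,53);q('whiteLipL',62,125,53);q('whiteLipR',240,137,53)
q('sealfrontL',442,168,49);q('sealfrontR',618,175,49)
q('yellow card',529,128,17);q('bluecard',344,105,17);q('whitecard',160,98,17)
q('socket top',346,262,38);q('socket bot',346,290,0);q('tub',521,300,60);q('black',487,495,60);q('purple',658,478,60)
g=pickle.load(open('side0.pkl','rb'))
# depth points of lip
def dp(f,u,v):
    fl,M,t=cam(f);z=f['depth'][v,u];return M.T@(np.array([(u-f['cx'])*z/fl,(v-f['cy'])*z/fl,z])-t)
for u,v in[(282,210),(287,243),(275,184),(293,184),(285,184),(285,185),(285,186),(276,242),(307,243),(251,203),(285,179),(284,171),(284,169),(230,165)]: print(u,v,dp(f,u,v))
E
```

```text
cabfrontL [649.7 211.9  75. ]
cabfrontR [ 646.2 -152.1   75. ]
sealLipL [591.7 -33.8  53. ]
sealLipR [ 586.2 -145.    53. ]
blueLipL [604.9  88.   53. ]
blueLipR [600.1 -26.7  53. ]
whiteLipL [608.3 206.6  53. ]
whiteLipR [602.8  94.2  53. ]
sealfrontL [585.4 -33.4  49. ]
sealfrontR [ 583.2 -144.3   49. ]
yellow card [615.4 -90.1  17. ]
bluecard [628.5  29.9  17. ]
whitecard [630.7 149.3  17. ]
socket top [522.9  26.   38. ]
socket bot [504.4  26.2   0. ]
tub [500.5 -83.8  60. ]
black [375.3 -64.9  60. ]
purple [ 388.5 -170.3   60. ]
282 210 [501.  -81.6  59.5]
287 243 [ 381.4 -106.    -2.2]
275 184 [592.1 -56.2  47.2]
293 184 [ 595.6 -122.9   14.9]
285 184 [592.4 -91.1  53.4]
285 185 [589.3 -91.6  46.9]
285 186 [585.6 -91.4  50.4]
276 242 [389.7 -62.8  57.9]
307 243 [ 388.5 -170.6   55.7]
251 203 [523.4  27.4  33.6]
285 179 [612.9 -93.4  18.6]
284 171 [637.9 -86.5  56.8]
284 169 [648.8 -88.9  21.5]
230 165 [653.8 103.   69.1]
```

```bash
python3 - <<'E'
from h import *
from bench import robot
np.set_printoptions(precision=3,suppress=True)
s=robot.observe(); print(s['time'],s['tool_pos']);T=R.from_rotvec(s['orientation']).as_matrix(); print(T)
# desired: tool x down, z along world +-x
for z in([1,0,0],[-1,0,0],[0,1,0],[0,-1,0]):
    x=np.array([0,0,-1.]);z=np.array(z,float);D=np.c_[x,np.cross(z,x),z]
    print(z,R.from_matrix(T.T@D).as_rotvec())
print(T.T@(np.array([500,-20,120])-s['tool_pos']))
E
```

```text
0.1 [ 221.657 -583.873  243.998]
[[-0.     0.935  0.355]
 [ 0.001  0.355 -0.935]
 [-1.     0.    -0.001]]
[1. 0. 0.] [-1.208 -0.001 -0.001]
[-1.  0.  0.] [ 1.934 -0.001  0.001]
[0. 1. 0.] [-2.779 -0.    -0.002]
[ 0. -1.  0.] [ 0.363 -0.001  0.   ]
[ 124.585  460.34  -428.216]
```

Emit:
{"op": "move_arm", "data": {"rows": [[0.5,3.5,-3.2,0,0,0],[1,7,-6.5,0,0,0],[1.5,10.5,-9.7,0,0,0],[2,14,-12.9,0,0,0],[2.5,17.5,-16.1,0,0,0]], "gripper": 0.5}}

```text
time: 0.6
tool_pos: [328.6, -369.8, 219.3]
orientation: [0.938, 1.359, -0.938]
force: [0.1, -0.5, 0.3]
opening: 51.4
```

Emit:
{"op": "move_arm", "data": {"rows": [[0,3.5,-3.2,0,0,0],[0,7,-6.5,0,0,0],[0,10.5,-9.7,0,0,0],[0,14,-12.9,0,0,0],[0,17.5,-16.1,0,0,0]]}}

```text
time: 1.1
tool_pos: [435.2, -157.2, 219.7]
orientation: [0.938, 1.359, -0.938]
force: [0.2, -0.9, -0.1]
opening: 44.0
```

Emit:
{"op": "move_arm", "data": {"rows": [[0,3.5,-3.2,-0.14,0,0],[0,7,-6.5,-0.28,0,0],[0,10.8,-9.9,-0.42,0,0],[0,10.8,-9.9,-0.56,0,0],[0,10.8,-9.9,-0.7,0,0]]}}

```text
time: 1.6
tool_pos: [501.0, -26.3, 219.3]
orientation: [0.391, 1.536, -0.391]
force: [0.6, -0.7, 0.2]
opening: 43.7
```

Emit:
{"op": "move_arm", "data": {"rows": [[0,0,0,-0.14,0,0],[0,0,0,-0.28,0,0],[0,0,0,-0.42,0,0],[0,0,0,-0.5,0,0],[0,0,0,-0.5,0,0]]}}

```text
time: 2.1
tool_pos: [500.3, -28.1, 219.4]
orientation: [0.006, 1.571, -0.006]
force: [0.6, 0.4, -0.3]
opening: 43.6
```

```bash
cat > st.py <<'E'
from h import *
from bench import robot
import sys
np.set_printoptions(precision=3,suppress=True)
s=robot.observe(); T=R.from_rotvec(s['orientation']).as_matrix(); print(s['time'],s['tool_pos'],s['force'],s['opening'],s['joint_positions']);print(T)
if len(sys.argv)>1:
    g=np.array([float(a) for a in sys.argv[1:4]]); print('shift cm',T.T@(g-s['tool_pos'])/10)
E
python3 st.py 500 -28 60
```

```text
2.1 [500.348 -28.131 219.426] [ 0.583  0.386 -0.255] 43.643913255488435 [-0.08   0.277  1.921  0.     0.945 -0.073]
[[-0.001  0.007  1.   ]
 [ 0.     1.    -0.007]
 [-1.     0.    -0.001]]
shift cm [15.943  0.012 -0.025]
```

Emit:
{"op": "move_arm", "data": {"rows": [[4,0,0,0,0,0],[8,0,0,0,0,0],[12,0,0,0,0,0],[12,0,0,0,0,0]]}}

```text
time: 2.5
tool_pos: [497.0, -27.9, 95.5]
orientation: [0.009, 1.58, -0.007]
force: [-1.1, 0.6, -0.2]
opening: 43.8
```

```bash
cat > pic.py <<'E'
from h import *
from bench import robot
import sys
tag=sys.argv[1]
out=[]
for n,(a,b,c,d) in(('top',(150,270,190,340)),('side',(150,260,200,350))):
    f=robot.grab_frame(n); pickle.dump(f,open(n+tag+'.pkl','wb'))
    out.append(cv2.resize(f['img'][a:b,c:d,::-1],None,fx=2.66*2,fy=2.66*2,interpolation=cv2.INTER_CUBIC)[:,:])
    for nm,lo,hi,z in[('green',(45,80,40),(85,255,255),60),('yellow',(20,100,70),(35,255,255),17)]:
        for cc,st,m in blobs(f,lo,hi):
            if cc[0]>150: print(n,nm,cc.round(1),st,ray(f,*cc,z).round(1))
cv2.imwrite(f'pics/t{tag}.png',out[0]);cv2.imwrite(f'pics/s{tag}.png',out[1])
E
python3 pic.py 1
```

```text
top yellow [284. 179.] [272 175  25   9 223] [612.8 -89.9  17. ]
side green [286.1 191.4] [280 187  12  10 106] [505.7 -73.1  60. ]
side green [287.  201.1] [280 198  15   6  52] [489.1  -5.1  60. ]
side yellow [261.2 191.5] [258 188   8   8  43] [ 618.  -112.6   17. ]
```

View pics/s1.png

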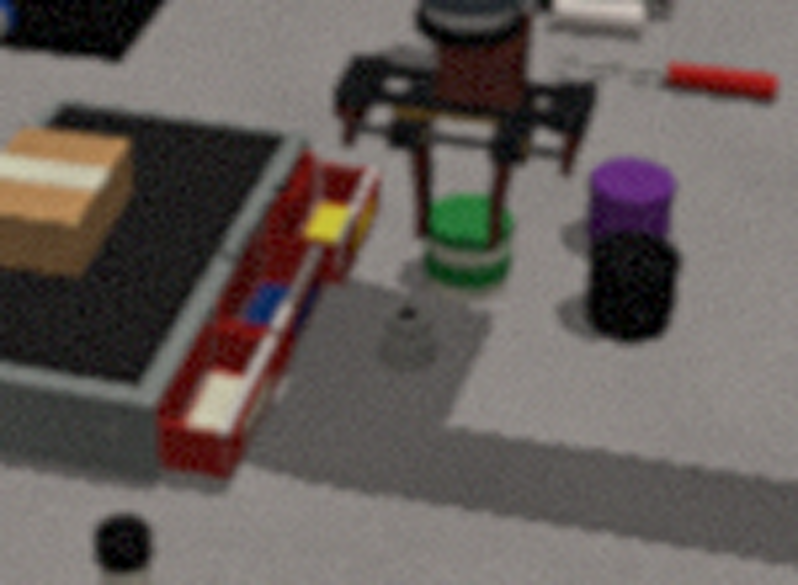

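View pics/t1.png

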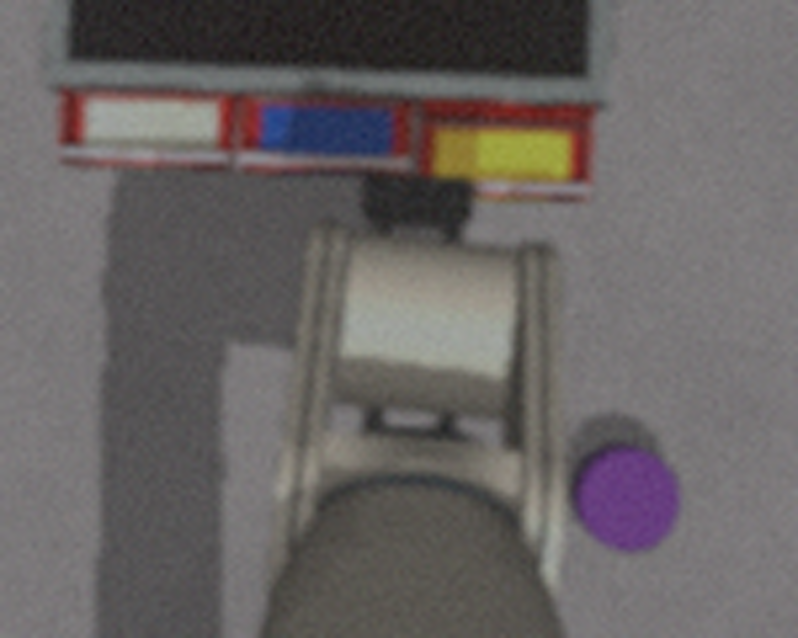

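The side view shows both fingers above the gap between tub and socket, centred on the tub and clear of the socket at (408,335). Next I descend.

Emit:
{"op": "move_arm", "data": {"rows": [[2.5,0,0.1,0,0,0],[5.5,0,0.1,0,0,0],[5.5,0,0.1,0,0,0]]}}

```text
time: 2.9
tool_pos: [501.3, -28.2, 44.5]
orientation: [0.007, 1.572, -0.007]
force: [0.1, 0.3, 0.7]
opening: 43.8
```

```bash
python3 st.py 500 -147 40; python3 pic.py 2
```

```text
2.9 [501.28  -28.177  44.514] [0.141 0.321 0.737] 43.82864023472211 [-0.08   0.58   1.998 -0.     0.565 -0.071]
[[-0.001  0.009  1.   ]
 [ 0.     1.    -0.009]
 [-1.     0.    -0.001]]
shift cm [  0.45  -11.883  -0.022]
top yellow [284. 179.] [272 175  25   9 223] [612.8 -89.9  17. ]
side green [285.2 192.3] [280 189  12   8  79] [507.9 -65.7  60. ]
side green [284.3 201.1] [280 198  10   6  35] [498.9  -2.1  60. ]
side yellow [261.1 191.5] [258 188   7   8  42] [ 618.4 -112.4   17. ]
```

View pics/s2.png

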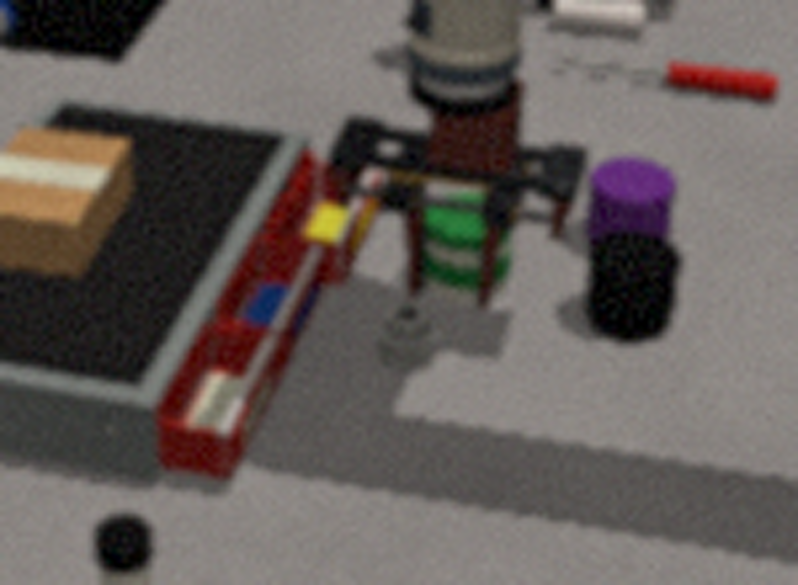

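```bash
python3 - <<'E'
from h import *
f=pickle.load(open('side2.pkl','rb'))
for p in [(470,-28,22),(472,-28,22),(412,-28,60),(412,-28,80),(412,-28,100),(412,-28,120),(420,-28,80),(588,-28,80),(588,-28,100)]:
    print(p,((proj(f,p)-[200,150])*5.32).round())
E
```

```text
(470, -28, 22) [492. 302.]
(472, -28, 22) [489. 301.]
(412, -28, 60) [574. 270.]
(412, -28, 80) [576. 247.]
(412, -28, 100) [578. 223.]
(412, -28, 120) [581. 199.]
(420, -28, 80) [565. 245.]
(588, -28, 80) [338. 213.]
(588, -28, 100) [338. 190.]
```

Emit:
{"op": "move_arm", "data": {"rows": [[0.3,-0.8,0,0,0,0],[0.3,-1.6,0,0,0,0],[0.3,-2.4,0,0,0,0],[0.3,-3.4,0,0,0,0],[0.3,-4.4,0,0,0,0]]}}

```text
time: 3.5
tool_pos: [501.6, -73.0, 42.2]
orientation: [0.007, 1.57, -0.006]
force: [0.5, 3.8, 3.5]
opening: 44.5
```

```bash
python3 st.py 500 -164 40;  python3 pic.py 3
```

```text
3.5 [501.649 -72.987  42.204] [0.457 3.76  3.518] 44.49900110558737 [-0.168  0.588  1.989  0.001  0.564 -0.16 ]
[[ 0.001  0.008  1.   ]
 [ 0.     1.    -0.008]
 [-1.     0.     0.001]]
shift cm [ 0.219 -9.102 -0.089]
top yellow [283.9 179. ] [272 175  25   9 222] [612.9 -89.7  17. ]
side green [287.2 188.4] [282 184  12  10 104] [505.5 -96.9  60. ]
side green [286.4 198.2] [281 196  11   5  39] [495.2 -24.2  60. ]
side yellow [261.5 191.2] [258 188   8   7  35] [ 617.3 -115.2   17. ]
```

View pics/s3.png

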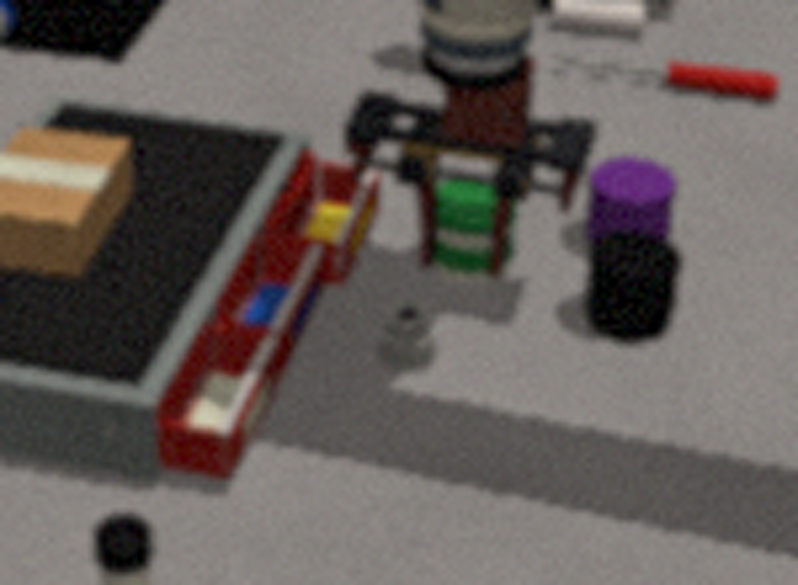

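The tub sits cradled between the fingers, upright, with a push of about 4 N. I keep going.

Emit:
{"op": "move_arm", "data": {"rows": [[0,-1.0,0,0,0,0],[0,-2,0,0,0,0],[0,-3,0,0,0,0],[0,-4,0,0,0,0],[0,-5,0,0,0,0]]}}

```text
time: 4.1
tool_pos: [500.7, -123.0, 41.6]
orientation: [0.006, 1.571, -0.006]
force: [0.5, 3.0, 2.1]
opening: 43.5
```

Emit:
{"op": "move_arm", "data": {"rows": [[0,-1.0,0,0,0,0],[0,-2,0,0,0,0],[0,-3,0,0,0,0],[0,-4.2,0,0,0,0],[0,-4.2,0,0,0,0]]}}

```text
time: 4.6
tool_pos: [500.8, -165.9, 41.7]
orientation: [0.007, 1.57, -0.008]
force: [0.7, 0.3, 0.1]
opening: 44.0
```

```bash
python3 st.py 500 -164 40;  python3 pic.py 4
```

```text
4.6 [ 500.786 -165.855   41.687] [0.663 0.299 0.062] 43.996663226465564 [-0.342  0.607  1.943 -0.001  0.591 -0.332]
[[ 0.001  0.009  1.   ]
 [-0.001  1.    -0.009]
 [-1.    -0.001  0.001]]
shift cm [ 0.169  0.185 -0.08 ]
top yellow [284.  178.9] [272 174  25  10 219] [613.2 -89.9  17. ]
side green [291.5 177.2] [286 173  12  10  97] [ 504.6 -191.1   60. ]
side green [290.8 186.9] [286 185  10   5  32] [ 493.7 -111.9   60. ]
side yellow [261.2 191.3] [258 189   7   6  32] [ 618.5 -113.7   17. ]
```

View pics/s4.png

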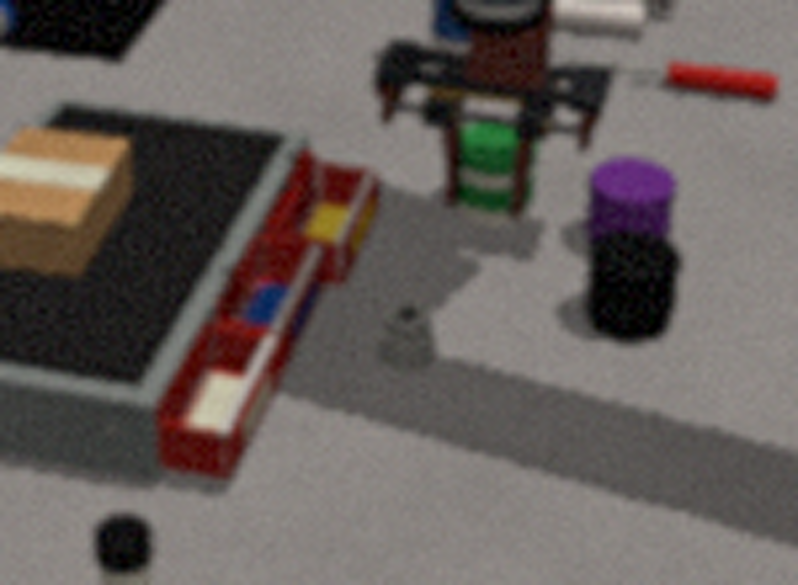

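View pics/t4.png

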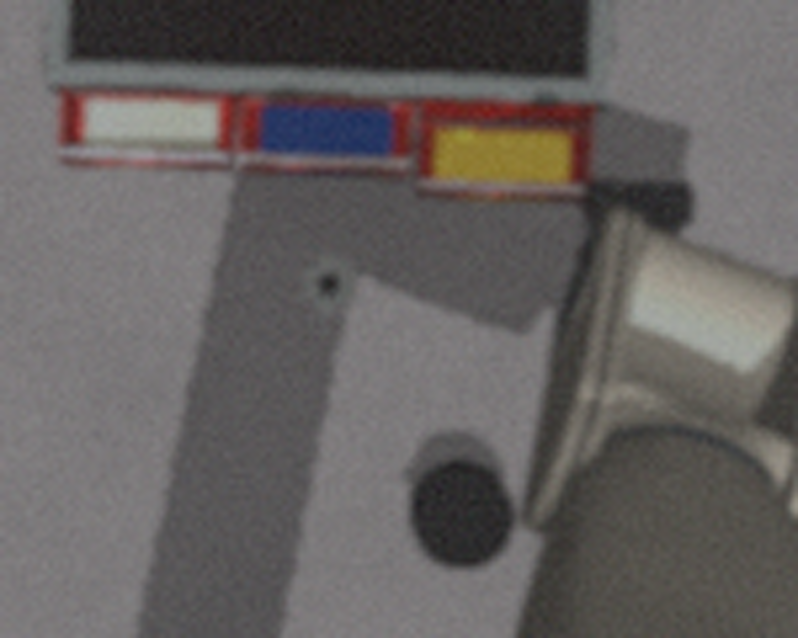

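Emit:
{"op": "move_arm", "data": {"rows": [[0,1.0,0,0,0,0],[-1,2.0,0,0,0,0],[-5,2.0,0,0,0,0],[-9,2,0,0,0,0],[-12,2,0,0,0,0]], "gripper": 0}}

```text
time: 5.2
tool_pos: [501.0, -142.9, 164.3]
orientation: [0.005, 1.569, -0.005]
force: [0.4, -1.0, 0.1]
opening: 7.2
```

```bash
python3 st.py 614 -90 160
```

```text
5.2 [ 501.014 -142.896  164.315] [ 0.418 -1.038  0.075] 7.1601950326635935 [-0.301  0.386  1.918 -0.     0.836 -0.294]
[[ 0.001  0.006  1.   ]
 [-0.     1.    -0.006]
 [-1.    -0.     0.001]]
shift cm [ 0.445  5.363 11.264]
```

Emit:
{"op": "move_arm", "data": {"rows": [[-1,1.3,2.5,0.14,0,0],[-1,2.6,5,0.28,0,0],[-1,4,8,0.42,0,0],[-1,5.3,11.3,0.56,0,0],[-1,5.3,11.3,0.7,0,0]]}}

```text
time: 5.7
tool_pos: [617.7, -89.2, 172.8]
orientation: [0.557, 1.495, -0.555]
force: [0.1, 0.0, -0.1]
opening: 0.0
```

Emit:
{"op": "move_arm", "data": {"rows": [[0,0,0,0.14,0,0],[0,0,0,0.28,0,0],[0,0,0,0.42,0,0],[0,0,0,0.56,0,0],[0,0,0,0.7,0,0]]}}

```text
time: 6.2
tool_pos: [613.8, -90.5, 172.3]
orientation: [1.092, 1.28, -1.092]
force: [0.2, 0.4, -0.7]
opening: 0.8
```

Emit:
{"op": "move_arm", "data": {"rows": [[0,0,0,0.1,0,0],[0,0,0,0.17,0,0],[0,0,0,0.17,0,0]]}}

```text
time: 6.5
tool_pos: [613.8, -90.7, 172.3]
orientation: [1.214, 1.206, -1.214]
force: [0.3, 0.4, 0.3]
opening: 0.4
```

```bash
python3 st.py 614 -90 80;  python3 pic.py 5
```

```text
6.5 [613.84  -90.709 172.251] [0.301 0.433 0.268] 0.4261293457819129 [-0.166  0.503  1.69   0.     0.948  1.411]
[[-0.     1.    -0.006]
 [ 0.    -0.006 -1.   ]
 [-1.    -0.    -0.   ]]
shift cm [ 9.225  0.016 -0.071]
side green [292.6 177.6] [286 173  15  10 115] [ 499.8 -189.3   60. ]
side green [292.2 186.8] [286 184  13   6  45] [ 488.4 -114.1   60. ]
side yellow [261.3 191.4] [258 188   8   8  41] [ 617.8 -113.3   17. ]
```

View pics/s5.png

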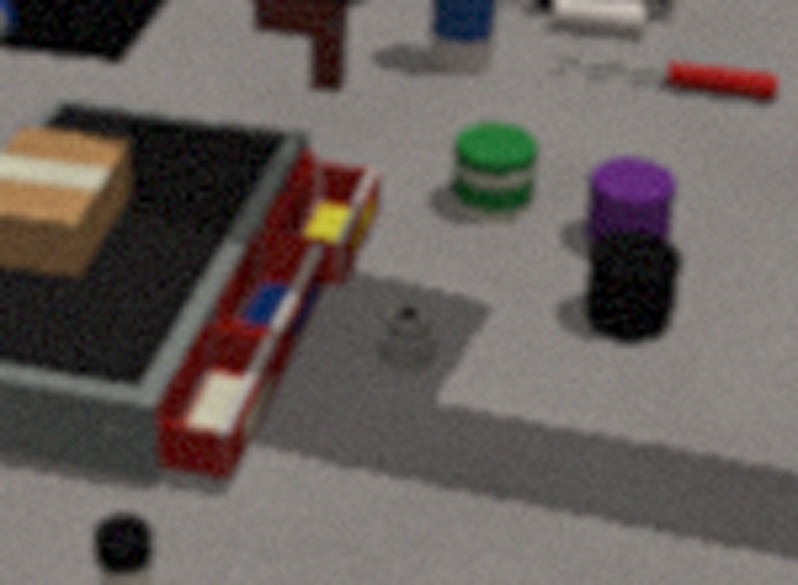

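View pics/t5.png

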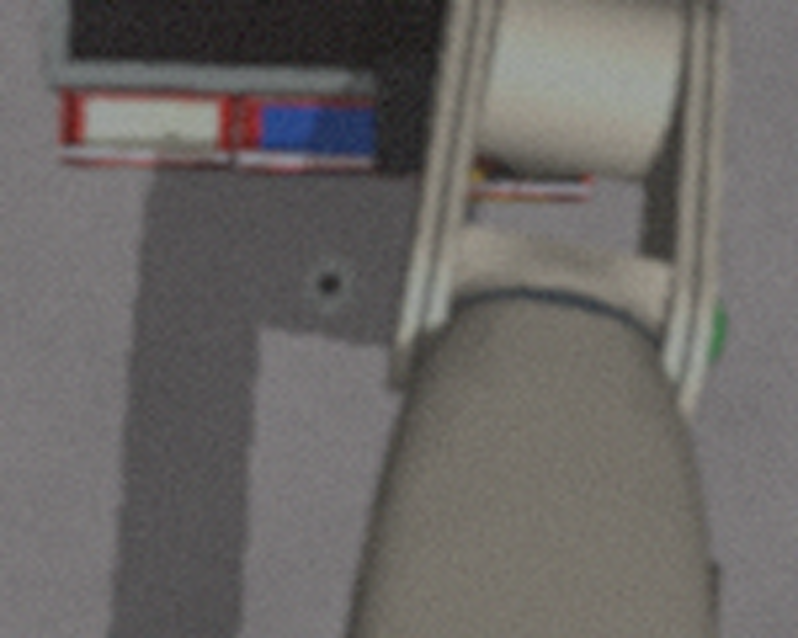

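Emit:
{"op": "move_arm", "data": {"rows": [[3,0,0,0,0,0],[6,0,0,0,0,0],[8,0,0,0,0,0],[8,0,0,0,0,0]]}}

```text
time: 7.0
tool_pos: [611.9, -91.3, 89.0]
orientation: [1.211, 1.211, -1.217]
force: [0.3, -0.1, -1.0]
opening: 0.5
```

```bash
python3 st.py 614 -90 50;  python3 pic.py 6
```

```text
7.0 [611.9   -91.282  89.014] [ 0.254 -0.091 -0.956] 0.5158047616789325 [-0.167  0.62   1.724  0.     0.803  1.409]
[[-0.005  1.    -0.005]
 [ 0.001 -0.005 -1.   ]
 [-1.    -0.006 -0.001]]
shift cm [ 3.9    0.231 -0.126]
top green [321.5 212.1] [317 204   9  16  85] [ 496.6 -219.1   60. ]
side green [292.7 177.6] [286 173  15  10 113] [ 499.4 -189.3   60. ]
side green [292.  186.5] [285 184  15   6  48] [ 489.3 -116.1   60. ]
side yellow [261.4 191.3] [258 188   8   7  39] [ 617.8 -114.6   17. ]
```

View pics/s6.png

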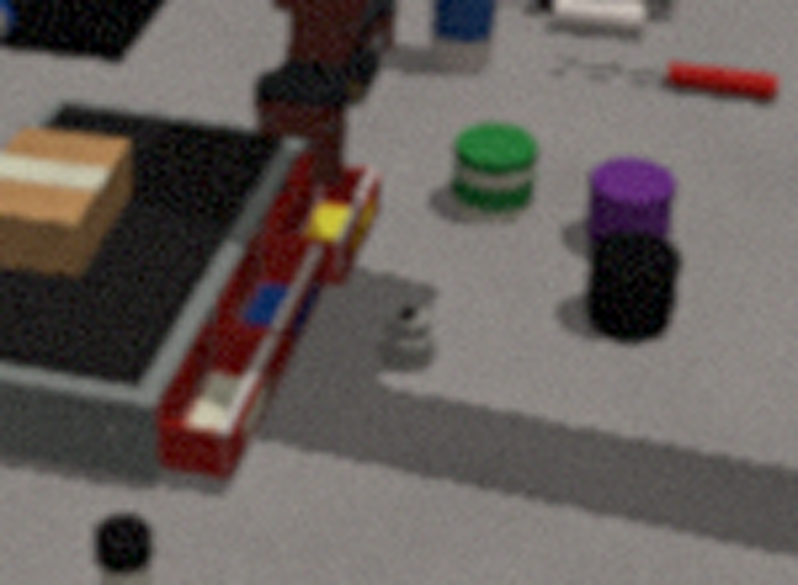

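The fingertip is above the yellow cup, at about (325,190) in the side view. The tub stands upright and clear at (495,165). Next I lower into the cup.

Emit:
{"op": "move_arm", "data": {"rows": [[1.3,0.1,0,0,0,0],[2.6,0.1,0,0,0,0],[3.9,0.1,0,0,0,0],[3.9,0.1,0,0,0,0]]}}

```text
time: 7.5
tool_pos: [613.6, -91.8, 50.5]
orientation: [1.213, 1.209, -1.217]
force: [-1.4, 0.8, -0.3]
opening: 0.8
```

```bash
python3 st.py 614 -90 50;  python3 pic.py 7
```

```text
7.5 [613.601 -91.812  50.498] [-1.383  0.82  -0.286] 0.7592628059862616 [-0.168  0.68   1.728  0.     0.737  1.41 ]
[[-0.003  1.    -0.007]
 [ 0.001 -0.007 -1.   ]
 [-1.    -0.003 -0.001]]
shift cm [ 0.05   0.039 -0.181]
top green [320.7 211. ] [316 202  10  18 115] [ 500.3 -216.1   60. ]
side green [292.6 177.6] [286 173  15  10 114] [ 499.6 -189.5   60. ]
side green [291.9 186.8] [286 184  14   6  47] [ 489.3 -114.1   60. ]
```

View pics/s7.png

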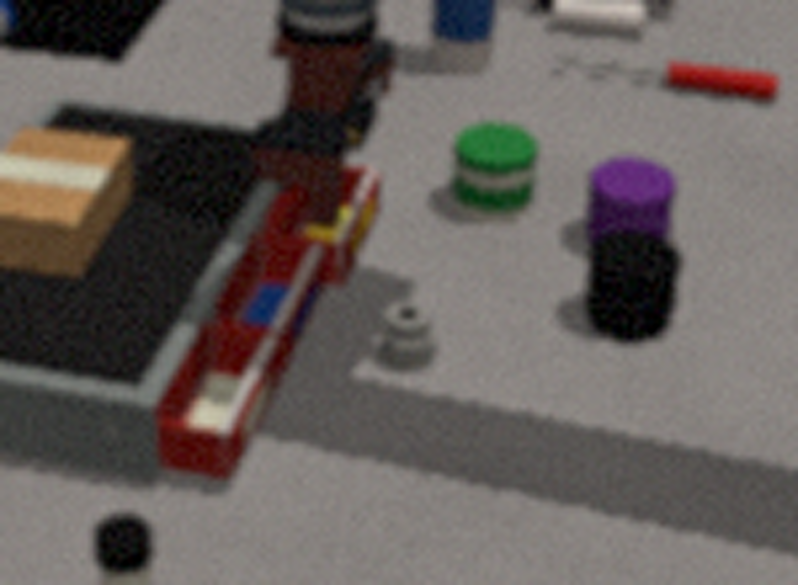

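The finger is inside the cup. Now I pull along -x.

Emit:
{"op": "move_arm", "data": {"rows": [[0,-0.6,0,0,0,0],[0,-1.2,0,0,0,0],[0,-2.0,0,0,0,0],[0,-3,-0.1,0,0,0],[0,-4,-0.1,0,0,0]]}}

```text
time: 8.1
tool_pos: [575.0, -91.0, 53.3]
orientation: [1.215, 1.204, -1.213]
force: [3.0, -1.4, 1.9]
opening: 0.5
```

Emit:
{"op": "move_arm", "data": {"rows": [[0,-1,0,0,0,0],[0,-2,0,0,0,0],[0,-3,-0.1,0,0,0],[0,-4,-0.1,0,0,0],[0,-5,-0.1,0,0,0]]}}

```text
time: 8.6
tool_pos: [524.3, -89.3, 52.7]
orientation: [1.215, 1.206, -1.214]
force: [3.5, -0.0, 2.3]
opening: 0.0
```

```bash
python3 st.py 485 -88 50;  python3 pic.py 8
```

```text
8.6 [524.338 -89.279  52.739] [ 3.53  -0.031  2.311] 0.03861062179029938 [-0.191  0.59   1.932  0.     0.619  1.387]
[[ 0.     1.    -0.007]
 [ 0.    -0.007 -1.   ]
 [-1.     0.    -0.   ]]
shift cm [ 0.273 -3.935 -0.099]
top green [321.2 210.6] [318 202   8  18  97] [ 501.9 -218.1   60. ]
side green [294.9 177.9] [290 173  11  10  74] [ 490.  -189.4   60. ]
side green [294.6 187. ] [291 185   9   5  28] [ 478.4 -115.    60. ]
```

View pics/s8.png

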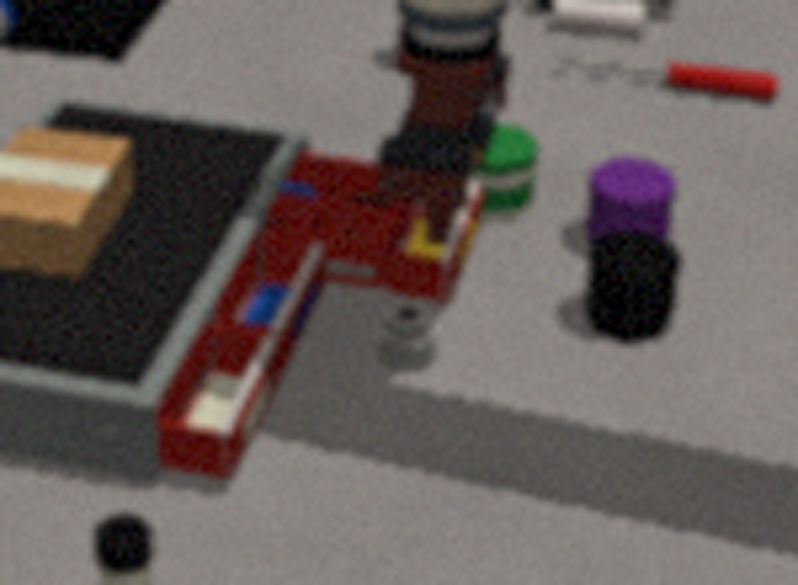

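Emit:
{"op": "move_arm", "data": {"rows": [[0.1,-0.9,0,0,0,0],[0.2,-1.8,0,0,0,0],[0.2,-2.6,0,0,0,0],[0.2,-3.2,0,0,0,0],[0.2,-3.6,0,0,0,0]]}}

```text
time: 9.2
tool_pos: [488.2, -89.1, 50.5]
orientation: [1.214, 1.206, -1.215]
force: [3.2, 1.6, -1.7]
opening: 0.5
```

Emit:
{"op": "move_arm", "data": {"rows": [[0,-0.2,0,0,0,0],[0,-0.4,0,0,0,0],[0,-0.4,0,0,0,0]]}}

```text
time: 9.5
tool_pos: [486.9, -89.3, 50.8]
orientation: [1.216, 1.203, -1.212]
force: [7.8, 1.8, -4.3]
opening: 0.9
```

Emit:
{"op": "move_arm", "data": {"rows": [[0,-0.2,0,0,0,0],[0,-0.4,0,0,0,0],[0,-0.4,0,0,0,0]]}}

```text
time: 9.8
tool_pos: [486.8, -89.7, 51.4]
orientation: [1.219, 1.196, -1.207]
force: [17.1, 2.1, -11.8]
opening: 0.2
```

The force climbs while the position stays at x = 486.8, so the drawer is at its stop. I unload the lip, then lift straight up.

Emit:
{"op": "move_arm", "data": {"rows": [[0,0.8,0,0,0,0],[0,1.6,0,0,0,0],[0,1.8,0,0,0,0],[0,1.8,0,0,0,0]]}}

```text
time: 10.2
tool_pos: [498.8, -89.2, 50.4]
orientation: [1.214, 1.207, -1.215]
force: [-0.5, -0.0, -0.2]
opening: 0.7
```

```bash
python3 st.py 500 -90 200;  python3 pic.py 9
```

```text
10.2 [498.776 -89.18   50.43 ] [-0.539 -0.002 -0.25 ] 0.7268812939297589 [-0.2    0.572  1.987 -0.     0.583  1.378]
[[-0.001  1.    -0.007]
 [ 0.    -0.007 -1.   ]
 [-1.    -0.001 -0.   ]]
shift cm [-14.957   0.106   0.079]
top green [320.9 210.6] [318 202   8  18 109] [ 501.7 -217.    60. ]
```

View pics/s9.png

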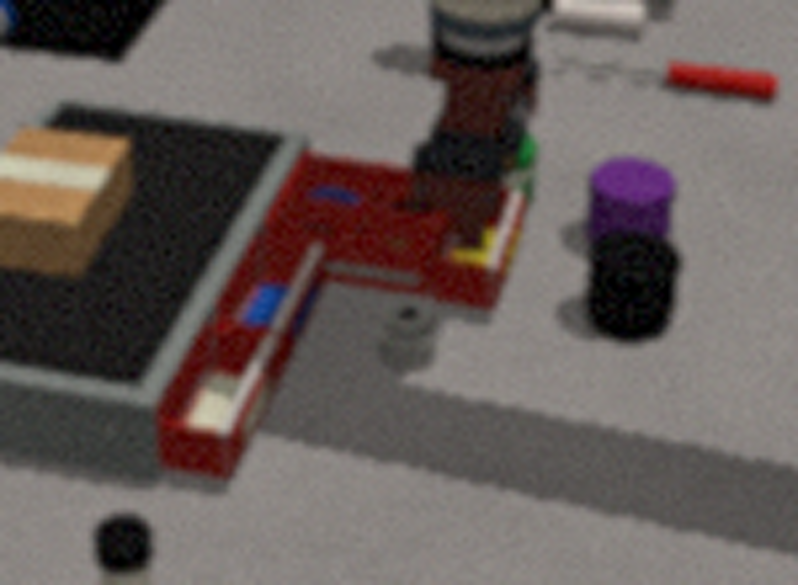

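Zero force, so the finger stands free inside the cup. I lift and move away.

Emit:
{"op": "move_arm", "data": {"rows": [[-2,0,0,0,0,0],[-5,0,0,0,0,0],[-9,0,0,0,0,0],[-13,0,0,0,0,0],[-17,0,0,0,0,0]]}}

```text
time: 10.8
tool_pos: [498.1, -89.1, 222.0]
orientation: [1.214, 1.207, -1.215]
force: [0.2, 0.1, -0.1]
opening: 0.6
```

Emit:
{"op": "move_arm", "data": {"rows": [[-2,0,4,0,0,0],[-2,0,8,0,0,0],[-2,0,12,0,0,0],[-2,0,16,0,0,0],[-2,0,20,0,0,0]]}}

```text
time: 11.3
tool_pos: [496.8, -290.6, 240.6]
orientation: [1.214, 1.206, -1.215]
force: [0.7, 0.3, 0.6]
opening: 0.1
```

Emit:
{"op": "move_arm", "data": {"rows": [[-1,0,4,0,0,0],[-1,-2,8,0,0,0],[-1,-4,12,0,0,0],[-1,-6,16,0,0,0],[-1,-6,16,0,0,0]]}}

```text
time: 11.8
tool_pos: [433.6, -452.6, 250.3]
orientation: [1.217, 1.204, -1.219]
force: [0.6, 1.3, -1.1]
opening: 0.6
```

```bash
python3 st.py;  python3 pic.py 10; python3 - <<'E'
from h import *
f=pickle.load(open('top10.pkl','rb'))
cv2.imwrite('pics/T10.png',cv2.resize(f['img'][:,:,::-1],(800,600)))
E
```

```text
11.8 [ 433.634 -452.571  250.323] [ 0.598  1.324 -1.077] 0.6480276886128951 [-0.825  0.42   1.621 -0.001  1.101  0.758]
[[-0.001  1.    -0.012]
 [-0.001 -0.012 -1.   ]
 [-1.    -0.001  0.001]]
top green [315.9 210.7] [307 202  19  18 273] [ 501.2 -199.4   60. ]
top yellow [283.  211.2] [271 207  25  10 219] [496.6 -88.   17. ]
side green [292.7 177.6] [286 173  15  10 114] [ 499.1 -189.1   60. ]
side yellow [289.  195.6] [285 193   8   7  42] [ 498.9 -111.6   17. ]
```

View pics/T10.png

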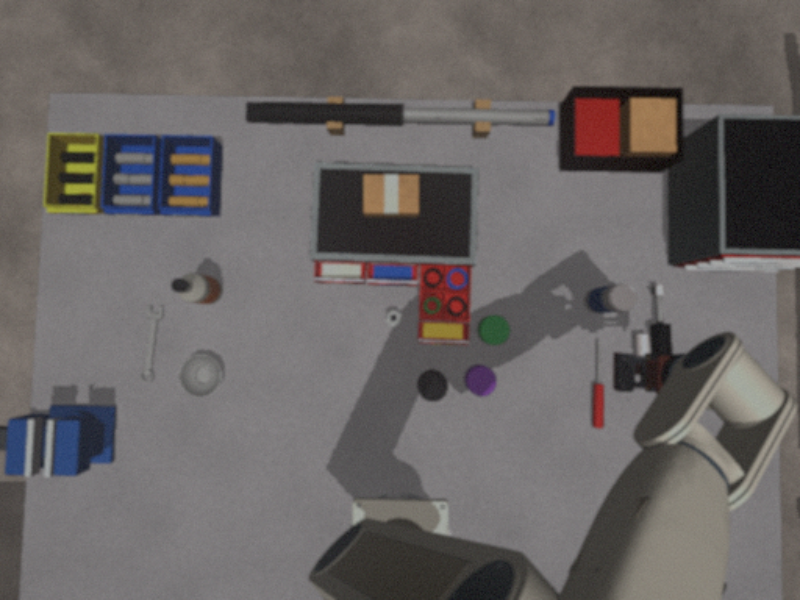

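View pics/s10.png

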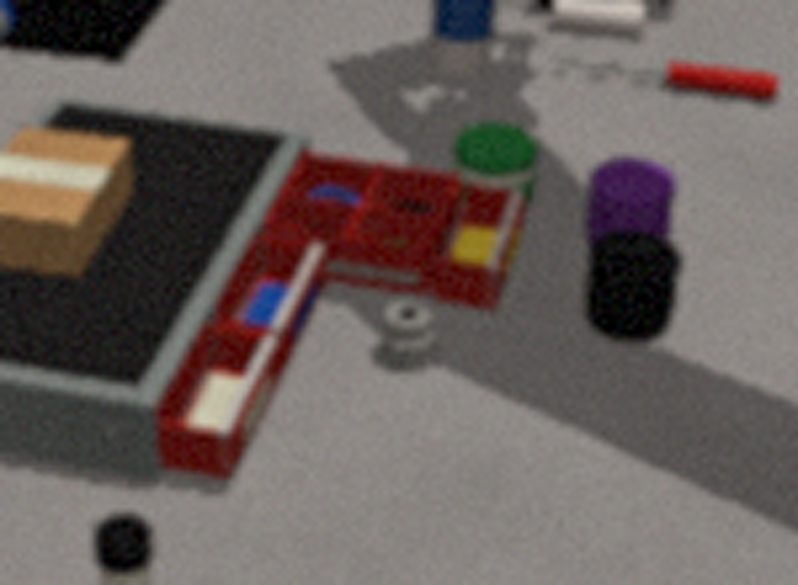

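The top view shows the seal drawer out, with its card at (443,330). The tub is upright and clear at (494,330). The socket, the other two drawers and the bystanders are where they started. The card sits about 130 mm in front of its shut position, and the tub is 111 mm to the side of the lip. I hand in.

```bash
python3 -c "
from bench import robot
print(robot.sign_off())"
```

```text
the job is handed in; nothing more can be done
None
```

I slid the tub aside with both fingers straddling it, then hooked the closed fingers behind the lip and drew the seal drawer out to its stop. I handed the job in at about 12 s, and no verdict was reported.

- **Tub:** I pushed it about 115 mm towards -y with roughly 3–4 N. It stands upright about 111 mm to the side of the lip's middle, where 90 mm is needed.
- **Seal drawer:** the pull force rose from 3 to 17 N while the position held, which marks the stop. From the top view the drawer is about 130 mm out (its stop is at 130 mm). The shut position was extrapolated from the other two drawers.
- **Everything else:** the last top and side views showed the other two drawers shut and the socket and bystanders unmoved by eye; I did not measure these. The hand is clear, with about 1–2 N on the sensor, which is noise level.
- **Disagreement:** the side view alone put the tub about 10 mm less far to the right than the top view, both before and after the push. Even by that reading it clears the 90 mm limit.

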